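# Put the optics bench to bed

## Task

Put every lens carrier away in the dust enclosure: slide each one along the entry plate and push it in through the sprung gate (do not lower it in from above) until it is far enough in for both gate leaves to swing fully shut behind it, all of them upright. Also turn the white square cup, which stands mouth up, mouth down over the bare sensor, so that it covers the sensor and stands with its whole rim down on the sensor's base plate. Leave the other things on the table where they are.

Things in the scene. Friction and masses are not known exactly. Their poses are not given: they have to be found in the camera images.
- carrier1: Lens carrier (one of 2 to 4 alike; absent ones read None): an aluminium base 36 mm (its x) x 60 mm (its y) x 12 mm high, and standing on the middle of it a black upright plate 12 mm thick (x), 56 mm wide (y), from 12 to 72 mm above the underside, with a 44 mm lens in it. 160 g or so. Origin: centre of the underside; z up. Front and back are alike. Pinch the plate's 12 mm from above; stands upright at the start.
- carrier2: Lens carrier (one of 2 to 4 alike; absent ones read None): an aluminium base 36 mm (its x) x 60 mm (its y) x 12 mm high, and standing on the middle of it a black upright plate 12 mm thick (x), 56 mm wide (y), from 12 to 72 mm above the underside, with a 44 mm lens in it. 160 g or so. Origin: centre of the underside; z up. Front and back are alike. Pinch the plate's 12 mm from above; stands upright at the start.
- carrier3: Lens carrier (one of 2 to 4 alike; absent ones read None): an aluminium base 36 mm (its x) x 60 mm (its y) x 12 mm high, and standing on the middle of it a black upright plate 12 mm thick (x), 56 mm wide (y), from 12 to 72 mm above the underside, with a 44 mm lens in it. 160 g or so. Origin: centre of the underside; z up. Front and back are alike. Pinch the plate's 12 mm from above; stands upright at the start.
- carrier4: Lens carrier (one of 2 to 4 alike; absent ones read None): an aluminium base 36 mm (its x) x 60 mm (its y) x 12 mm high, and standing on the middle of it a black upright plate 12 mm thick (x), 56 mm wide (y), from 12 to 72 mm above the underside, with a 44 mm lens in it. 160 g or so. Origin: centre of the underside; z up. Front and back are alike. Pinch the plate's 12 mm from above; stands upright at the start.
- enclosure: Fixed dust enclosure, open-topped. Origin: at table height, mid-gate; x points into it along the lane, y left, z up. Grey floor plate 104 mm wide, top 3 mm above the table, from x = -100 mm (entry plate, no walls) to the end wall at x = 225 mm. Side walls from x = -6 mm on, up to 45 mm, 90 mm apart (82 mm between open leaves). A carrier's rear must be 45 mm past the gate or it holds the leaves open.
- entry (a point): Middle of the bare entry plate in front of the gate, on its surface, 50 mm before the gate plane.
- inside (a point): Point on the inner floor, mid-lane, 65 mm past the gate: a carrier's centre must come at least this far (its 36 mm side lying along the lane) to let the leaves shut. The lane holds four carriers one behind the other, 36 mm sides along it; one pushed in pushes the earlier ones deeper.
- gate_left (a joint): Angle (rad) of the gate leaf at the enclosure's +y side: 0 shut, grows to 1.5 as it swings into the enclosure (inwards only). Black, 4 mm thick, 43 mm from its upright hinge (at enclosure x = 0, y = +44 mm) to its free edge, from 7 to 43 mm above the table. A spring shuts it: about 0.5 N at its free edge to start, 1.3 N wide open.
- gate_right (a joint): Angle (rad) of the gate leaf at the enclosure's -y side: 0 shut, grows to 1.5 as it swings into the enclosure (inwards only). Black, 4 mm thick, 43 mm from its upright hinge (at enclosure x = 0, y = -44 mm) to its free edge, from 7 to 43 mm above the table. A spring shuts it: about 0.5 N at its free edge to start, 1.3 N wide open.
- cup: White square plastic dust cup, 54 x 54 mm outside, 60 mm high, walls and bottom 4 mm thick, 46 x 46 mm inside, 100 g. Origin: centre of the outside of its closed bottom; z points from there to the open mouth (mouth up at the start; z points down when it is mouth down, and the origin is then on top). x and y are square to its sides. It lies steadily on a side.
- sensor: Fixed bare sensor: an aluminium base plate 90 x 90 x 3 mm on the table with an upright brass cylinder 24 mm across in its middle, its top 18 mm above the table. Origin: centre of the plate's underside, at table height; z up.
- driver: Bystander to leave alone: screwdriver, 150 mm long. Origin at its underside.
- post: Bystander to leave alone: steel post, 62 mm tall, 25 mm foot, standing. Origin at its underside.
- tissue: Bystander to leave alone: paper pack 100 x 60 x 14 mm. Origin at its underside.
- cleaner: Bystander to leave alone: bottle, 40 mm across, 90 mm tall, standing. Origin at its underside.
- tray: Bystander to leave alone: steel dish, 76 mm across, 18 mm high. Origin at its underside.
- lenstube: Bystander to leave alone: black tube, 24 mm across, 70 mm long, lying. Origin at its underside.
Mind the look-alikes: they are no part of the job. Leave any blue or pink look-alike of the cup alone.

How it is judged:
By the outcome, as a careful person would: the job done as asked, in the order asked, and still so for the second after the job is handed in, with the robot touching nothing.
Of carrier1, carrier2, carrier3, carrier4 only 2 to 4 are there at a start; the rules pass over those that are not, and their reading is None.
At some moment in a run one of carrier1, carrier2, carrier3, carrier4 may be knocked a few centimetres aside while the robot is not near it.
It also fails if it takes over 210 s, if anything falls off the work surface, if the arm or the gripper's body presses on something with over 40 N, if the wrist force passes 120 N, or if a joint passes its speed limit or range.

## Robot

A 7-joint arm with a two-finger parallel gripper is mounted at the origin on the work surface. World frame = base frame: x ahead of the robot, y to its left, z up, the work surface at z = 0. Lengths are in mm, angles in rad, forces in N, time in s.
With the tool pointing down it reaches from about 400 to 875 mm from the base axis. Payload 19.3 kg.
Tool frame: the origin (TCP) lies at the very end of the fingers, on their centre line; the grasp point (between the pads) lies 19 mm behind it (grip_point_offset is the z of the grasp point in the tool frame, in mm); z points along the fingers, x is the direction in which the jaws open and shut, and the axes are right-handed (so a half turn about z gives the same grasp; the last joint's range is limited). The gripper opens to 85 mm and grips with 20 to 120 N. Pads are 22 mm wide; open, the fingers measure 114 mm over their backs; the gripper's body (76 mm by 85 mm) begins 54 mm behind the grasp point. The pads swing forward as they close: fully open they stand 13 mm farther back than shut.
Start: joints at [-1.197, 0.521, -0.036, 1.599, 0.021, 1.021, -0.113], TCP at [268.376, 564.437, 231.291] pointing down, gripper open.
Joint ranges: [-2.91, 2.91], [-0.3, 2.13], [-1.5, 1.42], [0.17, 2.43], [-1.26, 4.41], [0.16, 1.93], [-2.52, 2.52]. Speed limits (rad/s): [1.89, 1.89, 2.39, 2.39, 3.01, 3.01, 3.01].

## Interface

Orientations are given as a 3x3 rotation matrix whose columns are the frame's x, y, z axes.
In Python, from workcell import movep, movel, goto_joints, open_gripper, clamp, wait, inverse_kinematics, read_state, camera, PlanningError, finish_job, grip_point_offset gives the robot as it stands. Calls block until the motion is done:
- movep(position, orientation): joint-space move of the TCP to a pose.
- movel(position, frame=None, max_speed=150, guard=None): straight line of the TCP; frame=None keeps the orientation; max_speed is the mean speed in mm/s. With guard (N) it stops when the force on the tool has changed by that much, and returns True; else False.
- goto_joints(angles): joint-space move.
- open_gripper() and clamp(): open the fingers fully, or close them until they stop; the grip force is fixed at half the most.
- wait(seconds).
- inverse_kinematics(position, orientation): joint angles nearest the present ones, or None.
- read_state(): the state.
- camera(name): name is "scene" or "top"; returns a dict with "image" (400x640x3 uint8, blue, green, red), "range_z" (400x640 float32, mm along the optical axis (not along the pixel's ray), 0 where there is no reading), "fx", "fy", "cx", "cy" (pixels), "cam_to_world" (4x4, takes a point from camera to world coordinates). Camera axes: x right, y up, looking along -z (the intrinsics and any distortion apply to the point x, -y, -z); pixel columns grow to the right and rows downward; lengths in mm; the calibration is good to about 2 mm. A picture is of the moment at which its call begins.
A pose or a line that the arm cannot do raises PlanningError and nothing moves.
- finish_job(): hands the job in, once; it reports no verdict.
The state is a dict: "time": time; "qpos": joint angles; "qvel": joint speeds; "joint_efforts": joint torques, N m; "eef_pos": TCP position; "tool_rot": TCP orientation; "ft_force": force on the tool from outside, world axes, zero at the start; "torque": the same for the moment, N m; "finger_gap": finger opening in mm.
Only numpy, scipy, OpenCV 4.12 (cv2) and the standard library are available. Lean on these libraries where they do the work, as an engineer would, in place of code of your own. Each camera call takes 0.05 s, during which the arm holds its last target.

## Working session

There is one attempt and no reset: what is moved stays moved. The work goes in short steps, each a Python script; the robot and the scene stay as the last script left them, time stands still between calls to the robot, and variables do not carry over. Pictures are saved under pics/ and viewed, and the job is handed in when it is done.

```bash
ls; mkdir -p pics; python3 - <<'E'
from workcell import *
import cv2,numpy as np
for n in("scene","top"):
    c=camera(n);cv2.imwrite(f"pics/{n}0.png",c["image"]);np.savez(f"{n}0.npz",**c)
    print(n,c["fx"],c["fy"],c["cx"],c["cy"],c.keys());print(np.round(c["cam_to_world"],3))
s=read_state();print(s["time"],s["eef_pos"],s["tool_rot"],s["ft_force"],s["finger_gap"],grip_point_offset)
E
```

```text
pics
scene 516.0572262833745 516.0572262833745 327.2917139804979 198.86005669261155 dict_keys(['image', 'range_z', 'fx', 'fy', 'cx', 'cy', 'cam_to_world'])
[[ 6.300000e-02 -5.780000e-01  8.130000e-01  1.670724e+03]
 [ 9.980000e-01  3.000000e-02 -5.600000e-02 -1.203150e+02]
 [ 8.000000e-03  8.150000e-01  5.790000e-01  8.440340e+02]
 [ 0.000000e+00  0.000000e+00  0.000000e+00  1.000000e+00]]
top 401.7695226574736 401.7695226574736 317.25169559029575 203.25827311521 dict_keys(['image', 'range_z', 'fx', 'fy', 'cx', 'cy', 'cam_to_world'])
[[ 2.70000e-02  9.96000e-01 -8.60000e-02  4.97043e+02]
 [-9.99000e-01  3.00000e-02  2.60000e-02 -2.08410e+01]
 [ 2.90000e-02  8.50000e-02  9.96000e-01  9.68131e+02]
 [ 0.00000e+00  0.00000e+00  0.00000e+00  1.00000e+00]]
0.1 [268.25995585 564.2026262  230.81766779] [[ 4.29323297e-01  9.03150815e-01 -3.34540709e-04]
 [ 9.03150391e-01 -4.29323421e-01 -8.78575086e-04]
 [-9.37111967e-04  7.50521808e-05 -9.99999558e-01]] [-0.21132117 -0.34931732 -0.21804459] 85.21580433791581 -18.700000000000003
```

View pics/scene0.png

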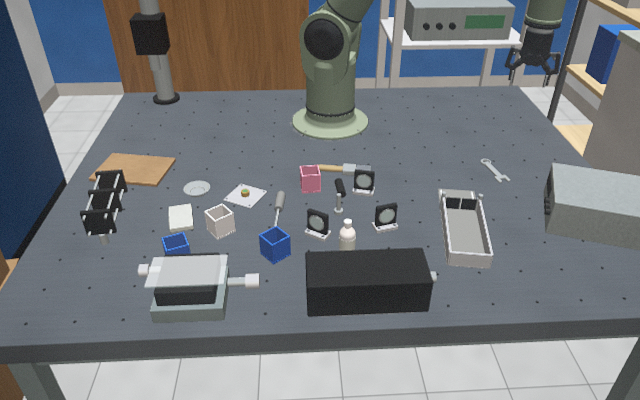

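View pics/top0.png

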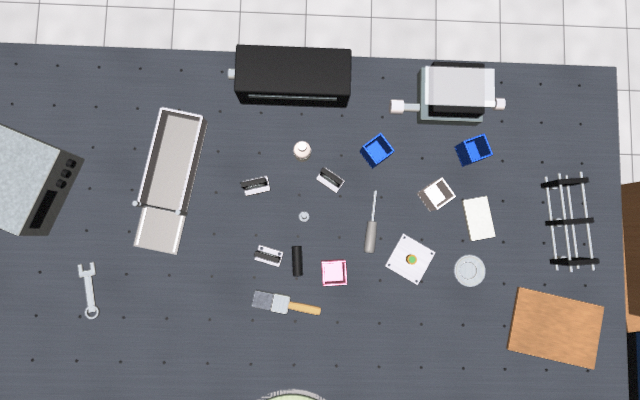

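The top view shows:
- Three carriers, at (255,185), (330,180) and (268,256).
- The enclosure at (170,180). Its entry plate (160,230) faces the base.
- The white cup at (437,194). Look-alikes are blue cups at (377,150) and (473,150), a pink one at (334,273), and the flat white tissue pack at (479,218).
- The sensor at (410,259).

Next, close crops and measurements.

```bash
cat > h.py <<'E'
import numpy as np,cv2
def cloud(c):
    z=c["range_z"].astype(float);v,u=np.mgrid[0:400,0:640]
    P=np.stack([(u-c["cx"])/c["fx"]*z,-(v-c["cy"])/c["fy"]*z,-z],-1)
    T=c["cam_to_world"];W=P@T[:3,:3].T+T[:3,3];W[z<=0]=np.nan;return W
def proj(c,p):
    T=c["cam_to_world"];q=(np.asarray(p,float)-T[:3,3])@T[:3,:3]
    return c["fx"]*q[...,0]/-q[...,2]+c["cx"],-c["fy"]*q[...,1]/-q[...,2]+c["cy"]
E
python3 - <<'E'
from h import *
for n,(a,b,w,h) in dict(scene=(140,150,360,130),top=(120,90,390,240)).items():
    c=np.load(n+"0.npz");i=c["image"][b:b+h,a:a+w];cv2.imwrite(f"pics/{n}0c.png",cv2.resize(i,None,fx=2,fy=2,interpolation=cv2.INTER_CUBIC))
c=dict(np.load("top0.npz"));W=cloud(c)
t=W[(W[...,0]>300)&(W[...,0]<700)&(abs(W[...,1])<400)];print("table med z",np.nanmedian(t[:,2]))
s=dict(np.load("scene0.npz"));Ws=cloud(s);t=Ws[(Ws[...,0]>300)&(Ws[...,0]<700)&(abs(Ws[...,1])<400)];print("scene table",np.nanmedian(t[:,2]))
for nm,C in(("top",W),("scene",Ws)):
    m=(C[...,2]>9)&(C[...,2]<110)&(C[...,0]>200)&(C[...,0]<900)&(abs(C[...,1])<500)
    k,l,st,ce=cv2.connectedComponentsWithStats(m.astype(np.uint8))
    for i in range(1,k):
        if st[i,4]<25: continue
        p=C[l==i];x=np.nanmax(p[:,2]);tp=p[p[:,2]>x-6]
        r=cv2.minAreaRect(tp[:,:2].astype(np.float32))
        print(nm,ce[i].round(),st[i,4],"zmax %.0f"%x,"rect",np.round(r[0]),np.round(r[1]),round(r[2]))
E
```

```text
table med z -0.1435676835300228
scene table -1.3518155571591706
top [292.  81.] 5749 zmax 104 rect [857.  19.] [258.  87.] 90
top [452.  96.] 4647 zmax 94 rect [ 848. -360.] [160.  94.] 90
top [171. 159.] 1901 zmax 60 rect [555. 318.] [110.  10.] 80
top [377. 150.] 425 zmax 64 rect [ 707. -182.] [54. 54.] 38
top [474. 149.] 578 zmax 64 rect [ 716. -415.] [54. 55.] 22
top [302. 151.] 286 zmax 93 rect [699.  -6.] [19. 18.] 2
top [330. 179.] 355 zmax 75 rect [638. -76.] [55. 12.] 58
top [256. 185.] 374 zmax 76 rect [618. 101.] [12. 55.] 14
top [437. 194.] 503 zmax 65 rect [ 607. -325.] [54. 54.] 37
top [371. 231.] 414 zmax 29 rect [ 503. -175.] [18. 72.] 83
top [479. 218.] 1024 zmax 18 rect [ 555. -436.] [99. 60.] 12
top [304. 216.] 81 zmax 65 rect [548. -14.] [ 9. 11.] 3
top [268. 256.] 382 zmax 76 rect [452.  65.] [56. 12.] 74
top [297. 260.] 303 zmax 26 rect [443.  -2.] [67. 19.] 2
top [411. 259.] 85 zmax 21 rect [ 452. -272.] [21. 22.] 89
top [471. 271.] 432 zmax 22 rect [ 430. -412.] [73. 73.] 1
top [335. 273.] 284 zmax 63 rect [420. -87.] [54. 54.] 3
top [281. 303.] 924 zmax 24 rect [340.  19.] [158.  40.] 81
scene [338. 176.] 1253 zmax 74 rect [454.  67.] [54. 21.] 81
scene [339. 194.] 226 zmax 65 rect [551. -13.] [ 8. 12.] 85
scene [196. 187.] 193 zmax 20 rect [ 433. -408.] [75. 70.] 8
scene [245. 191.] 51 zmax 21 rect [ 456. -270.] [19. 25.] 64
scene [276. 235.] 1016 zmax 63 rect [ 709. -180.] [58. 56.] 39
scene [466. 232.] 1644 zmax 58 rect [557. 319.] [107.  14.] 79
scene [180. 216.] 528 zmax 18 rect [ 559. -433.] [102.  59.] 11
scene [220. 219.] 707 zmax 62 rect [ 608. -323.] [60. 55.] 38
scene [385. 216.] 538 zmax 75 rect [622. 103.] [17. 55.] 14
scene [318. 223.] 546 zmax 75 rect [641. -73.] [55. 16.] 55
scene [364. 259.] 3625 zmax 105 rect [859.  20.] [ 82. 258.] 0
scene [192. 269.] 3876 zmax 93 rect [ 849. -359.] [160. 101.] 90
```

View pics/scene0c.png

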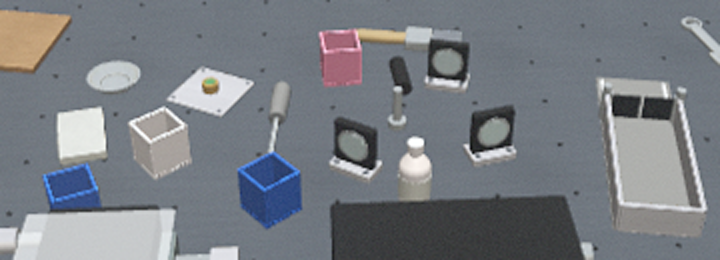

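View pics/top0c.png

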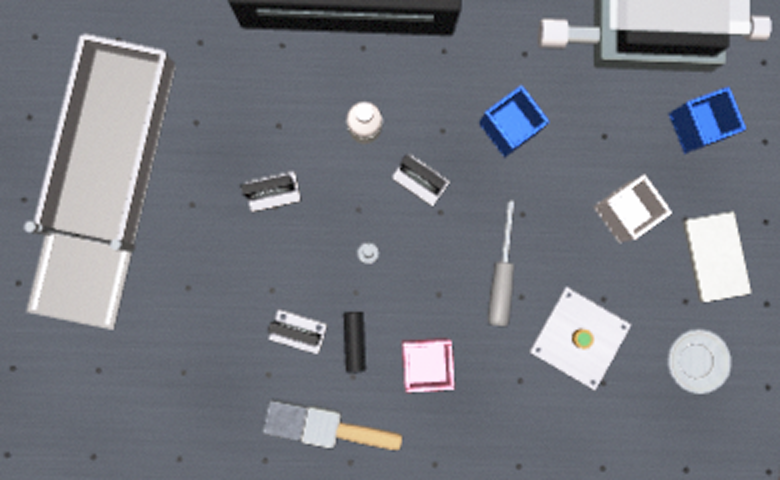

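The text and both views agree. The white cup is at top (437,194), scene (220,219). There are three carriers and no fourth is visible. Next I fit the enclosure and get the carrier yaws.

```bash
cat >> h.py <<'E'
def objs(c,zlo=9,zhi=110):
    C=cloud(c);m=(C[...,2]>zlo)&(C[...,2]<zhi)&(C[...,0]>200)&(C[...,0]<830)&(abs(C[...,1])<500)
    k,l,st,ce=cv2.connectedComponentsWithStats(m.astype(np.uint8));out=[]
    for i in range(1,k):
        if st[i,4]<40: continue
        p=C[l==i];x=np.nanpercentile(p[:,2],98);out.append((ce[i],x,p))
    return out
def thin(p,x):   # centre and thin-axis yaw from top edge points
    tp=p[p[:,2]>x-6][:,:2].astype(np.float32);r=cv2.minAreaRect(tp);b=cv2.boxPoints(r)
    e1,e2=b[1]-b[0],b[2]-b[1];e=e1 if np.hypot(*e1)<np.hypot(*e2) else e2
    y=np.arctan2(e[1],e[0]);y=(y+np.pi/2)%np.pi-np.pi/2
    return np.array(r[0]),y,sorted(r[1])
E
python3 - <<'E'
from h import *
for n in("top","scene"):
    c=dict(np.load(n+"0.npz"))
    for ce,x,p in objs(c):
        o,y,d=thin(p,x)
        if 68<x<82 or n=="top" and 55<x<70: print(n,ce.round(),"%.0f"%x,o.round(1),"yaw %.1f"%np.degrees(y),np.round(d))
    W=cloud(c);ok=(W[...,0]>380)&(W[...,0]<800)&(W[...,1]>200)&(W[...,1]<420)
    w=W[ok&(W[...,2]>40)&(W[...,2]<50)]
    w=w[w[:,0]>500]
    r=cv2.minAreaRect(w[:,:2].astype(np.float32));print("walls",r,len(w));print(cv2.boxPoints(r).round())
    g=c["image"].min(-1).astype(int)
    f=W[ok&(W[...,2]>-4)&(W[...,2]<9)&(g>135)&(W[...,0]<480)]
    r=cv2.minAreaRect(f[:,:2].astype(np.float32));print("entry",r,len(f));print(cv2.boxPoints(r).round())
c=dict(np.load("top0.npz"))
i=cv2.resize(c["image"][95:265,115:225],None,fx=4,fy=4,interpolation=cv2.INTER_CUBIC)[:600];cv2.imwrite("pics/enc.png",i)
E
```

```text
top [171. 159.] 55 [554.8 317.9] yaw -10.2 [ 11. 110.]
top [377. 150.] 61 [ 707.  -182.6] yaw 38.0 [54. 55.]
top [474. 149.] 62 [ 716.3 -415. ] yaw 21.5 [54. 55.]
top [330. 179.] 74 [637.3 -75.5] yaw -32.8 [13. 55.]
top [256. 185.] 74 [617.8 101.3] yaw 14.7 [12. 55.]
top [437. 194.] 62 [ 607.  -324.8] yaw 37.7 [54. 54.]
top [304. 216.] 64 [547.5 -14.3] yaw 2.6 [ 9. 11.]
top [268. 256.] 74 [451.9  64.9] yaw -15.2 [12. 56.]
top [335. 273.] 62 [419.6 -86.8] yaw 2.3 [54. 54.]
walls ((667.412353515625, 297.3155212402344), (106.26619720458984, 237.45181274414062), 81.0379867553711) 783
[[542. 263.]
 [776. 226.]
 [793. 331.]
 [558. 368.]]
entry ((468.435546875, 334.2339782714844), (108.15515899658203, 29.21660614013672), 84.84550476074219) 434
[[449. 282.]
 [478. 279.]
 [488. 387.]
 [459. 389.]]
scene [338. 176.] 71 [455.6  66.9] yaw -17.0 [22. 55.]
scene [385. 216.] 73 [621.4 104.1] yaw 13.6 [17. 57.]
scene [318. 223.] 73 [641.1 -72.9] yaw -35.0 [16. 55.]
walls ((671.9282836914062, 299.08013916015625), (110.29601287841797, 239.69627380371094), 79.9334487915039) 512
[[544. 266.]
 [780. 224.]
 [800. 332.]
 [564. 374.]]
entry ((463.6528625488281, 342.9859619140625), (121.0043716430664, 34.15462875366211), 88.83604431152344) 138
[[445. 283.]
 [479. 282.]
 [482. 403.]
 [448. 404.]]
```

View pics/enc.png

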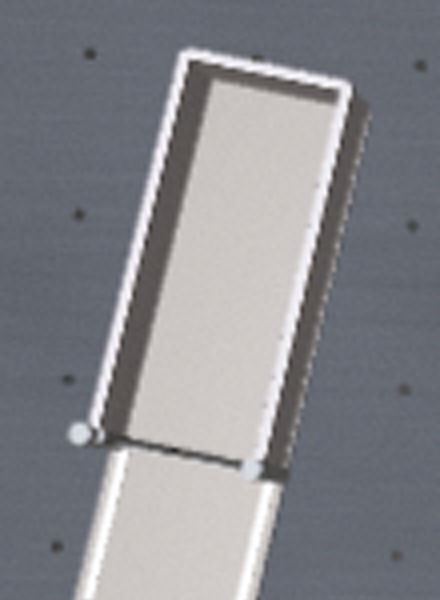

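```bash
cat >> h.py <<'E'
def onplane(c,uv,z):
    uv=np.atleast_2d(uv);T=c["cam_to_world"]
    d=np.stack([(uv[:,0]-c["cx"])/c["fx"],-(uv[:,1]-c["cy"])/c["fy"],-np.ones(len(uv))],-1)@T[:3,:3].T
    return T[:3,3]+d*((z-T[2,3])/d[:,2])[:,None]
E
python3 - <<'E'
from h import *
c=dict(np.load("top0.npz"))
px=lambda a:np.array(a)/4+np.array([115,95])-0.375
print("rim corners: farL,farR,nearL,nearR (outer)");P=onplane(c,px([(182,50),(350,84),(92,428),(262,470)]),45);print(P.round(0))
for a,b in((0,2),(1,3)):
    d=P[a]-P[b];print(np.degrees(np.arctan2(d[1],d[0])),np.hypot(d[0],d[1]))
print("entry corners z3: L,R near");Q=onplane(c,np.array([(27,312),(113,328)])/2+[120,90],3);print(Q.round())
e=Q[0]-Q[1];print(np.degrees(np.arctan2(-e[0],e[1])),np.hypot(e[0],e[1]))
print("floor at gate",onplane(c,px([(125,450),(285,482)]),3).round())
W=cloud(c);ok=(W[...,0]>500)&(W[...,0]<800)&(W[...,1]>200)&(W[...,1]<420)&(W[...,2]>41)&(W[...,2]<50)
v,u=np.nonzero(ok)
for lo,hi in((520,560),(600,620),(660,680),(720,740),(770,800)):
    p=W[ok];p=p[(p[:,0]>lo)&(p[:,0]<hi)];print(lo,np.round(np.percentile(p[:,1],[0,10,30,70,90,100])),len(p))
# rim brightness fit in scene
s=dict(np.load("scene0.npz"));i=cv2.resize(s["image"][180:275,430:500],None,fx=6,fy=6,interpolation=cv2.INTER_CUBIC);cv2.imwrite("pics/encs.png",i)
E
```

```text
rim corners: farL,farR,nearL,nearR (outer)
[[790. 327.  45.]
 [773. 229.  45.]
 [568. 364.  45.]
 [547. 267.  45.]]
-9.553871495009197 225.2431869884214
-9.556097311803756 229.74334849833338
entry corners z3: L,R near
[[466. 385.   3.]
 [450. 283.   3.]]
-8.999859116894198 102.8024872636164
floor at gate [[559. 362.   3.]
 [542. 266.   3.]]
520 [263. 265. 270. 307. 331. 364.] 44
600 [255. 257. 259. 355. 357. 360.] 53
660 [245. 246. 249. 345. 347. 350.] 55
720 [234. 236. 238. 334. 336. 339.] 51
770 [229. 241. 263. 308. 325. 330.] 133
```

View pics/encs.png

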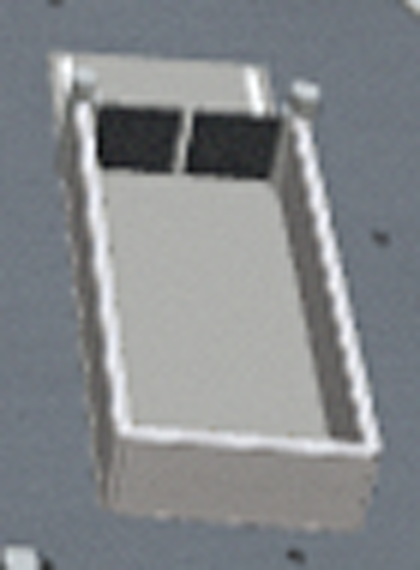

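```bash
cat >> h.py <<'E'
G=np.array([558.4,318.]);LY=np.radians(-9.6);LD=np.array([np.cos(LY),np.sin(LY)])
def lane(xe):return G+LD*xe
def R(y):return np.array([[np.cos(y),np.sin(y),0],[np.sin(y),-np.cos(y),0],[0,0,-1.]])
OFF=np.array([1.9,1.2])
def carriers(c,n="top"):
    L=[]
    for ce,x,p in objs(c):
        o,y,d=thin(p,x)
        if 68<x<84 and d[1]<65 and d[0]<25: L.append((o+OFF,y,d))
    return L
E
python3 - <<'E'
from h import *
from workcell import *
c=camera("top");
for o,y,d in carriers(c):
    for k in(-1,0,1):
        q=inverse_kinematics([*o,44],R(y+k*np.pi));print(o.round(),round(np.degrees(y)),k,None if q is None else np.round(q,2))
for xe in(-55,70,203):
    for k in(-1,0,1):
        q=inverse_kinematics([*lane(xe),47],R(LY+k*np.pi));print(xe,k,None if q is None else np.round(q,2))
E
```

```text
[639. -74.] -34 -1 [ 0.19  0.79 -0.25  1.66  0.27  0.72  2.36]
[639. -74.] -34 0 [-0.28  0.85  0.47  1.69 -0.54  0.74 -0.12]
[639. -74.] -34 1 [ 0.19  0.79 -0.25  1.66  0.27  0.72  2.36]
[620. 102.] 14 -1 [-0.84  1.07  1.01  1.75 -1.09  0.99 -2.28]
[620. 102.] 14 0 [-0.4   0.78  0.22  1.72 -0.25  0.67  0.19]
[620. 102.] 14 1 [-0.84  1.07  1.01  1.75 -1.09  0.99 -2.28]
[454.  66.] -16 -1 [-0.05  0.6  -0.3   2.15  0.39  0.44  2.22]
[454.  66.] -16 0 [-0.47  0.61  0.27  2.17 -0.4   0.4  -0.16]
[454.  66.] -16 1 [-0.05  0.6  -0.3   2.15  0.39  0.44  2.22]
-55 -1 [-0.4   0.75 -0.4   1.77  0.43  0.7   1.94]
-55 0 [-0.81  0.74  0.19  1.8  -0.22  0.62 -0.65]
-55 1 [-0.4   0.75 -0.4   1.77  0.43  0.7   1.94]
70 -1 [-0.29  0.88 -0.41  1.49  0.41  0.86  2.13]
70 0 [-0.67  0.86  0.23  1.51 -0.24  0.79 -0.52]
70 1 [-0.29  0.88 -0.41  1.49  0.41  0.86  2.13]
203 -1 [-0.24  1.04 -0.41  1.09  0.4   1.08  2.32]
203 0 [-0.56  1.04  0.27  1.12 -0.28  1.01 -0.43]
203 1 [-0.24  1.04 -0.41  1.09  0.4   1.08  2.32]
```

```bash
cat > car.py <<'E'
import sys
from h import *
from workcell import *
def st(t):
    s=read_state();print(t,"t %.1f"%s["time"],s["eef_pos"].round(1),"f",np.round(s["ft_force"],1),"gap %.1f"%s["finger_gap"])
    return s
def pic(n,box=None):
    for k in("top","scene"):
        c=camera(k);np.savez(f"{k}_{n}.npz",**c)
        a,b,w,h=(box or {}).get(k,(120,90,390,240) if k=="top" else (140,150,360,130))
        cv2.imwrite(f"pics/{k}_{n}.png",cv2.resize(c["image"][b:b+h,a:a+w],None,fx=2,fy=2,interpolation=cv2.INTER_CUBIC))
def pick(near):
    L=carriers(camera("top"));L=[l for l in L if l[0][1]<230]
    o,y,d=min(L,key=lambda l:np.hypot(*(l[0]-near)));print("carrier",o.round(1),np.degrees(y).round(1),np.round(d))
    assert np.hypot(*(o-near))<90
    s=read_state();
    movep([*o,150],R(y));o2=carriers(camera("top"))  # arm may hide it; positions are only compared
    movel([*o,44],max_speed=120,guard=8);clamp();s=st("gripped")
    assert s["finger_gap"]>8
    movel([*o,170],max_speed=200)
def place(xe):
    movep([*lane(-56),170],R(LY));movel([*lane(-56),56],max_speed=150)
    h=movel([*lane(-56),44],max_speed=15,guard=4);s=st("down %s"%h);z=s["eef_pos"][2]
    h=movel([*lane(xe),z+.3],max_speed=70,guard=30);s=st("slid %s"%h)
E
cat > pick1.py <<'E'
from car import *
E
python3 - <<'E'
from car import *
movel([268,564,260]) if 0 else None
pick(np.array([620,102]))
st("up")
movep([*lane(-56),170],R(LY));pic("a1")
E
```

```text
carrier [619.9 102.4] 14.2 [12. 55.]
gripped t 4.0 [619.8 102.4  44. ] f [-0.8 -0.6 -0.3] gap 10.8
up t 4.8 [619.3 102.4 169. ] f [-0.1  0.6 -3. ] gap 11.4
```

View pics/scene_a1.png

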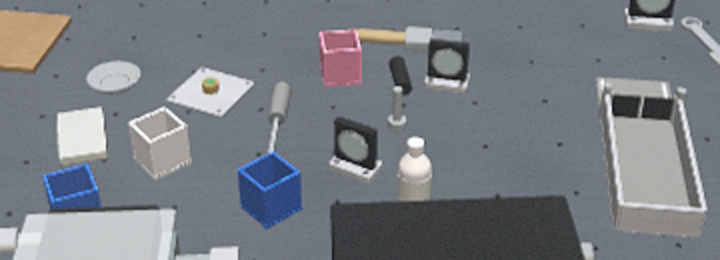

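The carrier is held upright above the entry plate. Next: lower it until it touches and slide it in to xe = 203.

```bash
python3 - <<'E'
from car import *
place(202)
pic("a2")
E
```

```text
down True t 7.7 [503.1 327.3  46.9] f [-2.2 -1.   8.6] gap 11.2
slid False t 11.5 [757.5 284.3  47.1] f [-0.7  0.9 -1. ] gap 10.9
```

View pics/scene_a2.png

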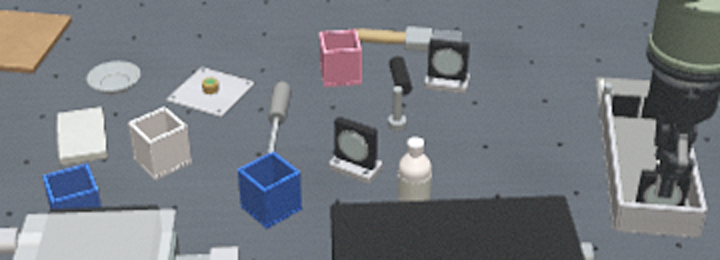

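```bash
python3 - <<'E'
from car import *
open_gripper();p=read_state()["eef_pos"];movel([p[0],p[1],170],max_speed=150)
movep([*lane(-150),200],R(LY))
pic("a3")
for n in("top",):
    for o,y,d in carriers(dict(np.load(f"{n}_a3.npz"))): print(n,o.round(1),np.degrees(y).round(1),np.round(d),"lane",((o-G)@LD).round(1))
st("")
E
```

```text
top [758.8 284.8] -9.4 [12. 57.] lane 203.1
top [639.4 -74.3] -33.3 [12. 55.] lane 145.3
top [453.8  66.1] -15.5 [12. 56.] lane -61.1
 t 14.7 [411.5 342.9 199.8] f [ 0.3 -0.3  0.4] gap 85.2
```

View pics/scene_a3.png

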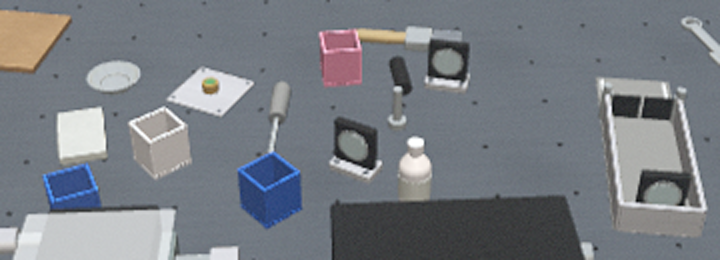

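View pics/top_a3.png

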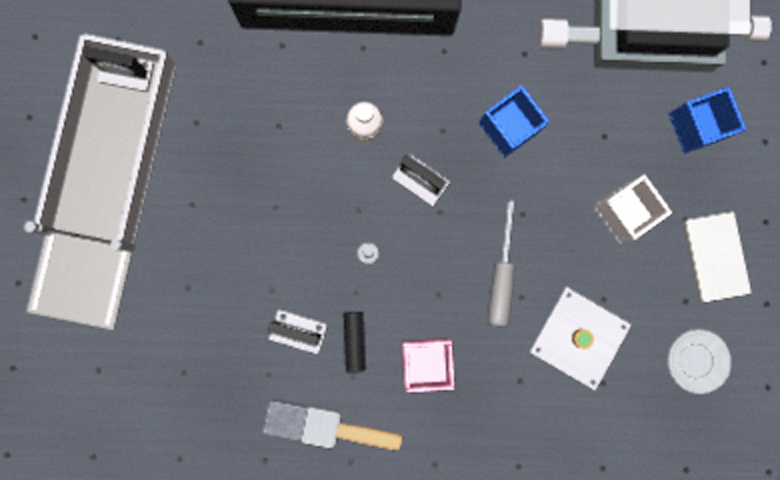

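The first carrier is in at top crop (120,68), upright, and the gate is shut. The second goes to xe = 135.

```bash
cat >> car.py <<'E'
def run(near,xe,n):
    pick(near);place(xe)
    if read_state()["eef_pos"][0]<lane(xe)[0]-3: pic(n+"_stuck");return
    open_gripper();p=read_state()["eef_pos"];movel([p[0],p[1],170],max_speed=150)
    movep([*lane(-150),200],R(LY));pic(n)
    for o,y,d in carriers(dict(np.load(f"top_{n}.npz"))): print(o.round(1),np.degrees(y).round(1),np.round(d),"lane",((o-G)@LD).round(1))
    st("end")
E
python3 - <<'E'
from car import *
run(np.array([639,-74]),135,"b")
E
```

```text
carrier [639.3 -74.3] -33.6 [13. 55.]
gripped t 18.3 [639.3 -74.3  44. ] f [-0.5 -0.1  1.2] gap 11.2
down True t 22.1 [503.1 327.4  47. ] f [-1.6 -0.  10.4] gap 11.3
slid False t 25.0 [691.4 295.6  47.2] f [ 1.2  0.2 -1.3] gap 10.9
[453.8  66.1] -15.4 [12. 56.] lane -61.1
end t 27.9 [411.7 342.8 199.8] f [ 0.9 -0.3 -0.8] gap 85.2
```

```bash
ls pics
```

```text
enc.png
encs.png
scene0.png
scene0c.png
scene_a1.png
scene_a2.png
scene_a3.png
scene_b.png
top0.png
top0c.png
top_a1.png
top_a2.png
top_a3.png
top_b.png
```

View pics/scene_b.png

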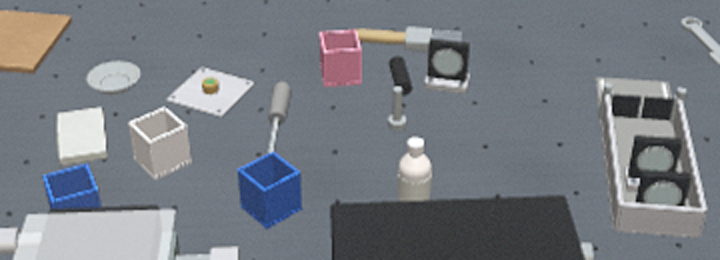

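```bash
python3 - <<'E'
from h import *
c=dict(np.load("top_b.npz"));W=cloud(c);m=(W[...,2]>66)&(W[...,2]<84)&(W[...,1]>220)&(W[...,1]<400)&(W[...,0]>500)
k,l,s,ce=cv2.connectedComponentsWithStats(m.astype(np.uint8))
for i in range(1,k):
    p=W[l==i];print(len(p),((p[:,:2].mean(0)+OFF-G)@LD).round(1),((p[:,:2].mean(0)+OFF-G)@[-LD[1],LD[0]]).round(1),p[:,2].mean().round(1))
E
```

```text
155 202.4 -0.6 73.6
150 136.0 -1.7 73.8
```

View pics/top_b.png

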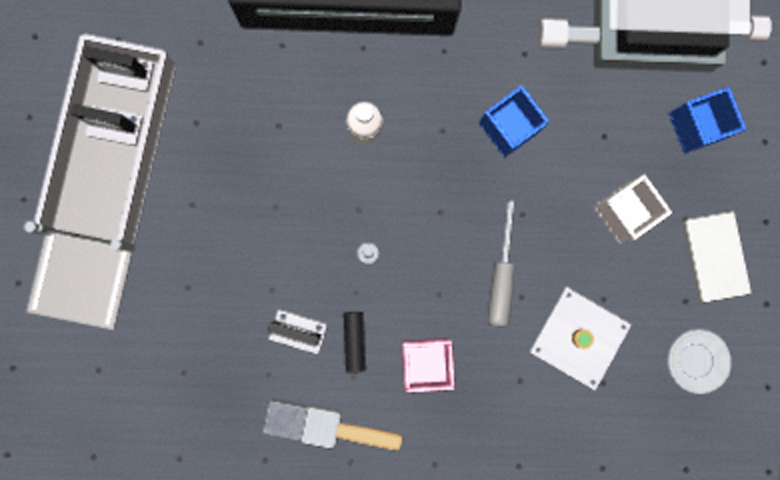

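Both are upright at lane positions 136 and 202, with the leaves shut. The third goes to xe = 70.

```bash
python3 - <<'E'
from car import *
run(np.array([454,66]),70,"c")
c=dict(np.load("top_c.npz"));W=cloud(c);m=(W[...,2]>66)&(W[...,2]<84)&(W[...,1]>220)&(W[...,1]<400)&(W[...,0]>500)
k,l,s,ce=cv2.connectedComponentsWithStats(m.astype(np.uint8))
for i in range(1,k):
    p=W[l==i];print(len(p),((p[:,:2].mean(0)+OFF-G)@LD).round(1),p[:,2].mean().round(1))
cv2.imwrite("pics/c_enc.png",np.hstack([cv2.resize(c["image"][95:265,115:225],(380,590)),cv2.resize(np.load("scene_c.npz")["image"][180:275,430:500],(410,590))]))
E
```

```text
carrier [453.7  66.1] -15.4 [12. 56.]
gripped t 30.8 [453.7  66.1  44. ] f [-0.7  0.2 -1.5] gap 10.9
down True t 34.1 [503.1 327.4  46.9] f [-1.7 -0.4  9.1] gap 10.9
slid True t 35.0 [550.3 319.8  47. ] f [ 2.7 -0.5  6.4] gap 10.9Traceback (most recent call last):
  File "<stdin>", line 3, in <module>
    fid = stack.enter_context(open(os.fspath(file), "rb"))
                              ~~~~^^^^^^^^^^^^^^^^^^^^^^^
FileNotFoundError: [Errno 2] No such file or directory: 'top_c.npz'
```

```bash
python3 - <<'E'
from h import *
from workcell import *
# cup flip IK: for each choice of a-direction, tilt tool
def Rt(p,t): return np.stack([p,np.cross(t,p),t],1)
def fr(ay,phi):  # a-direction yaw, phi>0: tool points toward +a
    a=np.array([np.cos(ay),np.sin(ay),0]);t=np.sin(phi)*a-np.cos(phi)*np.array([0,0,1.]);return a,t
def IK(g,ay,phi,s):
    a,t=fr(ay,phi);p=s*np.cross(a,[0,0,1.]);r=Rt(p,t);return inverse_kinematics(np.array(g)+19*t,r)
for name,g,ys in(("cup",[608,-324,35],[38+90*k for k in range(4)]),("mid",[600,60,30],range(0,360,45)),("sens",[454,-271,36],range(0,360,45))):
    for y in ys:
        row=[]
        for phi in(-60,-45,-30,30,45,60):
            for s in(1,-1):
                q=IK(g,np.radians(y),np.radians(phi),s)
                row.append("." if q is None else "%d%s"%(phi,"+" if s>0 else "-"))
        print(name,y,row)
E
```

```text
cup 38 ['-60+', '-60-', '-45+', '-45-', '-30+', '-30-', '30+', '30-', '45+', '45-', '60+', '60-']
cup 128 ['-60+', '-60-', '-45+', '-45-', '-30+', '-30-', '30+', '30-', '45+', '45-', '.', '.']
cup 218 ['-60+', '-60-', '-45+', '-45-', '-30+', '-30-', '30+', '30-', '45+', '45-', '60+', '60-']
cup 308 ['.', '.', '-45+', '-45-', '-30+', '-30-', '30+', '30-', '45+', '45-', '60+', '60-']
mid 0 ['.', '.', '-45+', '-45-', '-30+', '-30-', '30+', '30-', '45+', '45-', '60+', '60-']
mid 45 ['-60+', '-60-', '-45+', '-45-', '-30+', '-30-', '30+', '30-', '45+', '45-', '60+', '60-']
mid 90 ['-60+', '-60-', '-45+', '-45-', '-30+', '-30-', '30+', '30-', '45+', '45-', '60+', '60-']
mid 135 ['-60+', '-60-', '-45+', '-45-', '-30+', '-30-', '30+', '30-', '45+', '45-', '60+', '60-']
mid 180 ['-60+', '-60-', '-45+', '-45-', '-30+', '-30-', '30+', '30-', '45+', '45-', '.', '.']
mid 225 ['-60+', '-60-', '-45+', '-45-', '-30+', '-30-', '30+', '30-', '45+', '45-', '60+', '60-']
mid 270 ['-60+', '-60-', '-45+', '-45-', '-30+', '-30-', '30+', '30-', '45+', '45-', '60+', '60-']
mid 315 ['-60+', '-60-', '-45+', '-45-', '-30+', '-30-', '30+', '30-', '45+', '45-', '60+', '60-']
sens 0 ['-60+', '-60-', '-45+', '-45-', '-30+', '-30-', '30+', '30-', '45+', '45-', '60+', '60-']
sens 45 ['-60+', '-60-', '-45+', '-45-', '-30+', '-30-', '30+', '30-', '45+', '45-', '60+', '60-']
sens 90 ['-60+', '-60-', '-45+', '-45-', '-30+', '-30-', '30+', '30-', '45+', '45-', '60+', '60-']
sens 135 ['.', '.', '.', '.', '-30+', '-30-', '30+', '30-', '45+', '45-', '60+', '60-']
sens 180 ['-60+', '-60-', '-45+', '-45-', '-30+', '-30-', '30+', '30-', '45+', '45-', '60+', '60-']
sens 225 ['-60+', '-60-', '-45+', '-45-', '-30+', '-30-', '30+', '30-', '45+', '45-', '60+', '60-']
sens 270 ['-60+', '-60-', '-45+', '-45-', '-30+', '-30-', '30+', '30-', '45+', '45-', '60+', '60-']
sens 315 ['-60+', '-60-', '-45+', '-45-', '-30+', '-30-', '30+', '30-', '.', '.', '.', '.']
```

The slide guard tripped at xe ≈ -8. Looking.

```bash
python3 - <<'E'
from car import *
st("")
c=np.load("top_c_stuck.npz")
cv2.imwrite("pics/c_st.png",np.hstack([cv2.resize(c["image"][95:265,115:225],(380,590)),cv2.resize(np.load("scene_c_stuck.npz")["image"][160:275,430:510],(410,590))]))
E
```

```text
t 35.1 [549.8 320.   47. ] f [ 1.1 -0.3  5. ] gap 10.9
```

View pics/c_st.png

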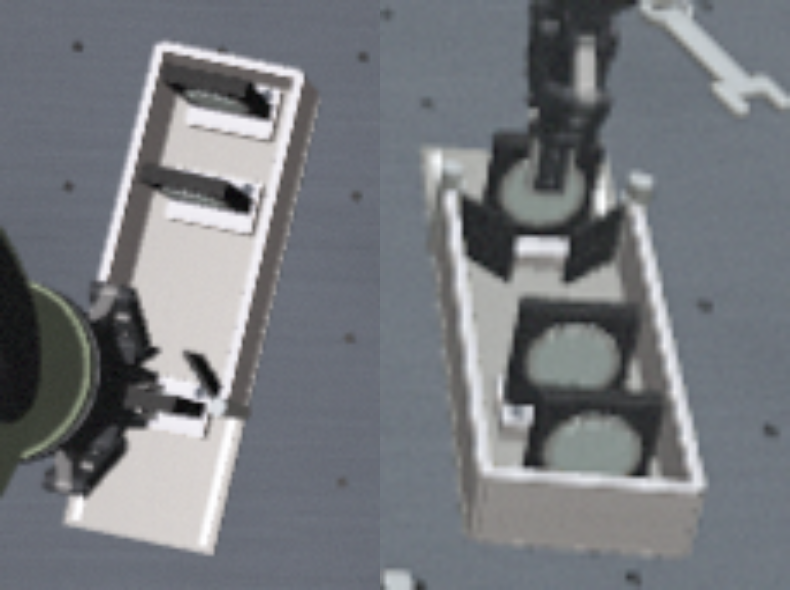

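The carrier is mid-gate with both leaves opening, it is upright, and nothing is visibly jammed. I continue in small steps with 0.5 mm less pressure on the plate.

```bash
python3 - <<'E'
from car import *
for xe in(-7,-3,3,12,25):
    h=movel([*lane(xe),47.4],max_speed=30,guard=15);st("%s %s"%(xe,h))
    if h: break
pic("c2")
c=np.load("top_c2.npz")
cv2.imwrite("pics/c_st2.png",np.hstack([cv2.resize(c["image"][95:265,115:225],(380,590)),cv2.resize(np.load("scene_c2.npz")["image"][160:275,430:510],(410,590))]))
E
```

```text
-7 False t 35.4 [551.  319.2  47.2] f [-3.1  0.3  0.9] gap 11.1
-3 False t 35.7 [555.  318.6  47.2] f [-3.1  1.1 -0.7] gap 11.2
3 False t 36.0 [561.5 317.4  47.3] f [-0.1  0.2 -1.8] gap 10.9
12 False t 36.5 [570.8 315.7  47.5] f [ 0.3 -0.1 -1.6] gap 10.7
25 False t 37.1 [583.5 313.6  47.5] f [ 1.6 -0.1 -1.2] gap 11.0
```

View pics/c_st2.png

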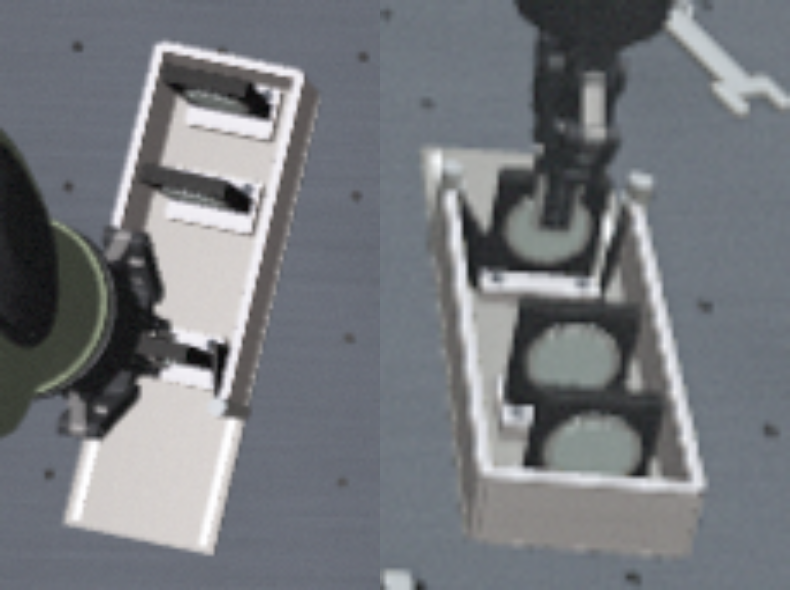

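The forces are small and the leaves lie along the carrier. I finish the slide.

```bash
python3 - <<'E'
from car import *
h=movel([*lane(70),47.1],max_speed=40,guard=25);st("slid %s"%h)
assert not h
open_gripper();p=read_state()["eef_pos"];movel([p[0],p[1],170],max_speed=150)
movep([*lane(-150),200],R(LY));pic("c");n="c"
c=dict(np.load("top_c.npz"));W=cloud(c);m=(W[...,2]>66)&(W[...,2]<84)&(W[...,1]>220)&(W[...,1]<400)&(W[...,0]>500)
k,l,s,ce=cv2.connectedComponentsWithStats(m.astype(np.uint8))
for i in range(1,k):
    p=W[l==i];print(len(p),((p[:,:2].mean(0)+OFF-G)@LD).round(1),p[:,2].mean().round(1))
cv2.imwrite("pics/c_enc.png",np.hstack([cv2.resize(c["image"][95:265,115:225],(380,590)),cv2.resize(np.load("scene_c.npz")["image"][160:275,430:510],(410,590))]))
st("")
E
```

```text
slid False t 38.4 [627.3 306.4  47.1] f [-0.  -0.8 -0.6] gap 11.0
153 202.4 73.5
154 135.9 73.6
147 70.8 74.0
 t 41.1 [411.7 342.7 199.8] f [ 0.3  1.4 -0.1] gap 85.3
```

View pics/c_enc.png

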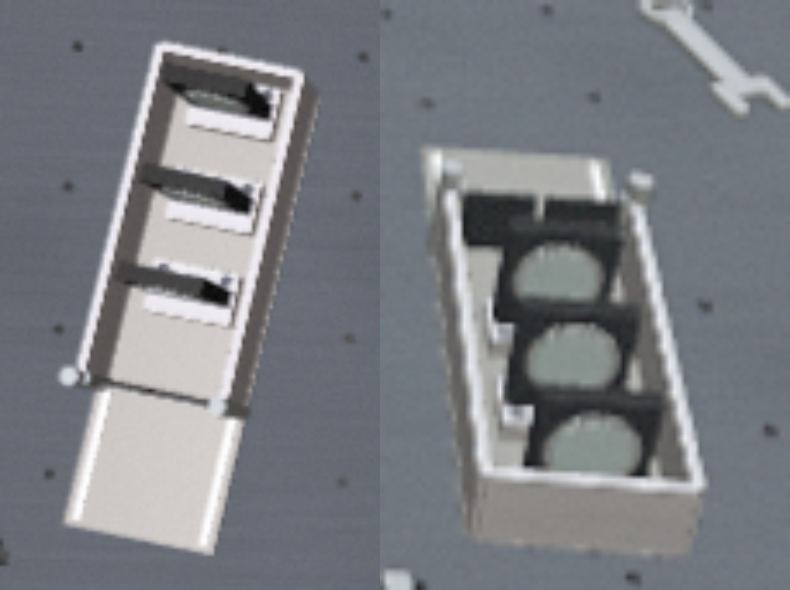

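View pics/top_c.png

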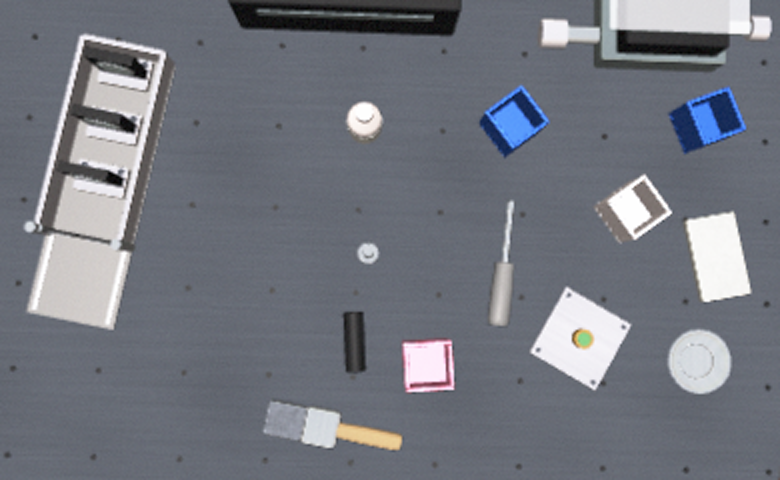

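All three carriers are upright at lane 71, 136 and 202, and the gate is shut. The cup needs two 90° turns about the jaw axis, laying it on its side in between. I check IK for the whole sequence.

```bash
cat > cup.py <<'E'
from car import *
def Rt(ay,phi,s):
    a=np.array([np.cos(ay),np.sin(ay),0]);t=np.sin(phi)*a-np.cos(phi)*np.array([0,0,1.]);p=s*np.cross(a,[0,0,1.])
    return np.stack([p,np.cross(t,p),t],1)
def T(g,r): return np.array(g,float)+18.7*r[:,2]
E
python3 - <<'E'
from cup import *
from itertools import product
lo=np.array([-2.91,-.3,-1.5,.17,-1.26,.16,-2.52]);hi=np.array([2.91,2.13,1.42,2.43,4.41,1.93,2.52])
def ik(g,y,phi,s):
    r=Rt(np.radians(y),np.radians(phi),s);q=inverse_kinematics(T(g,r),r);return q
def tab(n,g,ys,zs,phi):
    out={}
    for y,s in product(ys,(1,-1)):
        qs=[ik([g[0],g[1],z],y,phi,s) for z in zs]
        if any(q is None for q in qs):continue
        mg=min(np.min(np.minimum(q-lo,hi-q)) for q in map(np.array,qs));jump=np.abs(np.array(qs[0])-qs[1]).max()
        out[y,s]=(qs,mg);print(n,y,s,"m %.2f j %.2f"%(mg,jump),np.round(qs[0],2))
    return out
A=tab("cup",(609,-323.6),[38,128,218,308],(33,200),45)
M=(610,110)
ys=range(0,360,45)
B=tab("mid-",M,ys,(30,200),-45)
C=tab("mid+",M,ys,(30,200),45)
D=tab("sen",(454,-271),range(0,360,30),(36,200),-45)
E
```

```text
cup 38 1 m 0.10 j 0.34 [ 0.83  0.96 -0.17  1.69 -1.14  0.71  0.81]
cup 38 -1 m 0.00 j 4.84 [ 1.45  1.44 -1.34  1.65  0.91  0.69  2.37]
cup 218 1 m 0.22 j 0.20 [0.13 1.17 0.08 1.13 0.49 1.44 2.19]
cup 218 -1 m 0.44 j 0.21 [-0.19  1.35  0.84  1.16 -0.21  1.32 -0.5 ]
cup 308 1 m 0.05 j 0.60 [ 0.22  0.87 -0.04  2.06  2.23  0.66  1.84]
cup 308 -1 m 0.39 j 0.42 [ 0.68  0.97 -0.66  2.03  2.12  1.01 -0.88]
mid- 0 1 m 0.02 j 0.62 [-0.5   1.37  0.79  1.02 -0.73  1.83 -1.33]
mid- 0 -1 m 0.02 j 0.21 [-0.18  1.22 -0.05  0.99 -0.1   1.7   1.38]
mid- 45 1 m 0.18 j 0.21 [-0.72  1.32  0.74  1.13 -0.31  1.57 -0.87]
mid- 45 -1 m 0.09 j 0.20 [-0.35  1.18 -0.13  1.1   0.36  1.63  1.79]
mid- 90 1 m 0.72 j 0.27 [-0.97  1.18  0.69  1.54  0.04  0.97 -0.55]
mid- 90 -1 m 0.04 j 0.37 [ 0.    1.3  -1.07  1.48  1.4   1.89  1.8 ]
mid- 135 1 m 0.14 j 0.63 [-1.07  1.04  0.62  2.01  1.08  0.3  -1.01]
mid- 135 -1 m 0.02 j 0.39 [-1.28  1.28  0.98  2.01 -0.9   0.18 -2.3 ]
mid- 180 1 m 0.19 j 0.41 [ 0.39  1.18 -1.08  2.24  2.36  1.25 -0.57]
mid- 180 -1 m 0.16 j 0.48 [-0.06  0.88 -0.45  2.26  2.5   0.91  2.  ]
mid- 225 1 
[... 2292 characters left out ...]
31  0.57  2.34]
sen 210 1 m 0.01 j 4.51 [ 1.62  1.19 -1.1   2.11  0.92  0.24  2.21]
sen 210 -1 m 0.01 j 2.17 [ 1.62  1.19 -1.1   2.11  0.92  0.24 -0.94]
sen 240 1 m 0.05 j 0.42 [ 0.56  0.97  0.38  1.87 -1.21  1.18 -1.84]
sen 240 -1 m 0.09 j 1.04 [ 1.    0.92 -0.25  1.85 -0.78  0.83  0.96]
sen 270 1 m 0.03 j 0.21 [ 0.24  1.25  0.88  1.62 -1.17  1.69 -1.54]
sen 270 -1 m 0.27 j 0.76 [ 0.79  0.99 -0.08  1.59 -0.53  1.19  1.09]
sen 300 1 m 0.10 j 0.29 [ 0.16  1.29  0.88  1.44 -0.91  1.72 -1.32]
sen 300 -1 m 0.19 j 0.34 [ 0.51  1.07  0.17  1.41 -0.43  1.45  1.4 ]
sen 330 1 m 0.08 j 0.21 [ 0.05  1.28  0.82  1.37 -0.62  1.63 -1.09]
sen 330 -1 m 0.19 j 0.23 [ 0.34  1.1   0.21  1.35 -0.2   1.51  1.66]
```

Chosen sequence: cup a=218 → lay at (610,110) with a=90 → regrasp a=90 → sensor a=30. All use s=+1.

```bash
python3 - <<'E'
from cup import *
cs=[(o+OFF,y,d,ce) for ce,x,p in objs(camera("top")) for o,y,d in[thin(p,x)] if abs(ce[0]-437)<12 and abs(ce[1]-194)<12]
o,y,d,ce=cs[0];print("cup",o.round(1),np.degrees(y).round(1),np.round(d))
ay=np.radians(218);ay+=((y-ay)+np.pi/4)%(np.pi/2)-np.pi/4;print(np.degrees(ay))
r=Rt(ay,np.pi/4,1)
movep(T([*o,220],r),r);st("above")
h=movel(T([*o,33],r),max_speed=100,guard=8);st("at %s"%h);pic("d1")
E
```

```text
cup [ 608.3 -323.6] 36.4 [54. 55.]
216.35430340460735
above t 43.8 [ 598.1 -330.6  206.8] f [-0.6  0.2  0.8] gap 85.4
at False t 45.8 [ 597.9 -331.5   20.3] f [0.3 0.6 0.5] gap 85.4
```

View pics/scene_d1.png

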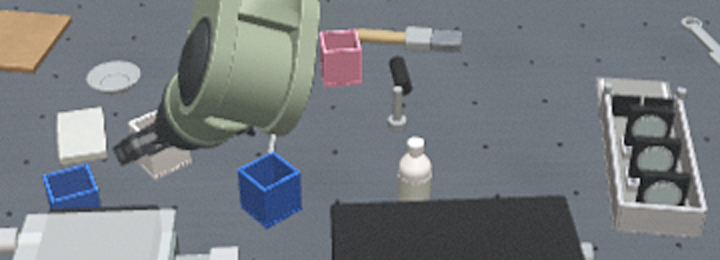

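The gripper straddles the cup at crop (155,145), clear of the blue cup. I grip, lift and lay it down.

```bash
python3 - <<'E'
from cup import *
clamp();s=st("grip");assert s["finger_gap"]>45
p=s["eef_pos"];movel([p[0],p[1],p[2]+210],max_speed=150);st("lifted")
ay=np.pi/2;r=Rt(ay,-np.pi/4,1)
g=np.array([610,110+3])
movep(T([*g,220],r),r);movel(T([*g,40],r),max_speed=120)
st("pre")
pic("d2")
E
```

```text
grip t 46.3 [ 597.8 -331.4   20. ] f [2.  0.9 3.2] gap 53.0
lifted t 47.8 [ 597.6 -331.3  229. ] f [-0.  -0.2 -2.2] gap 53.3
pre t 52.1 [610.3  99.9  27.4] f [ 0.4  0.2 -2.1] gap 53.5
```

View pics/scene_d2.png

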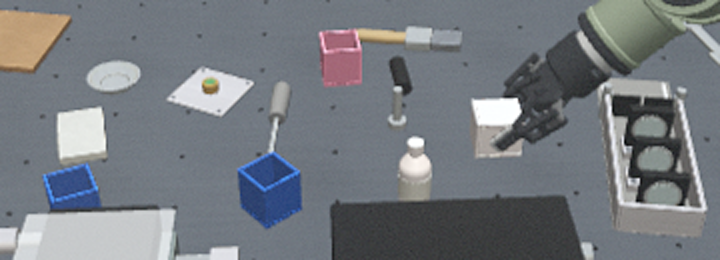

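The cup is held on its side with its mouth toward +y. I lower to contact, release, rise and regrasp.

```bash
python3 - <<'E'
from cup import *
p=read_state()["eef_pos"]
h=movel([610,p[1],10.5],max_speed=15,guard=4);s=st("down %s"%h)
open_gripper();p=s["eef_pos"];movel([p[0],p[1],p[2]+200],max_speed=150)
ay=np.pi/2;r=Rt(ay,np.pi/4,1)
movep(T([610,90,240],r),r);movep(T([610,-60,260],r),r)
pic("d3")
for n in("top","scene"):
  for ce,x,q in objs(dict(np.load(n+"_d3.npz"))):
    o,y,d=thin(q,x)
    if np.hypot(*(o-[610,110]))<40: print(n,ce.round(),"%.0f"%x,o.round(1),np.degrees(y).round(1),np.round(d))
st("")
E
```

```text
down True t 52.9 [609.9  99.8  15.7] f [-1.5  3.1  7.9] gap 53.7
top [251. 187.] 56 [609.7 108.8] 0.6 [54. 61.]
scene [388. 215.] 56 [613.6 110.8] -1.5 [57. 61.]
 t 56.8 [610.  -45.1 246.5] f [ 0.4 -0.6  0.3] gap 85.6
```

View pics/top_d3.png

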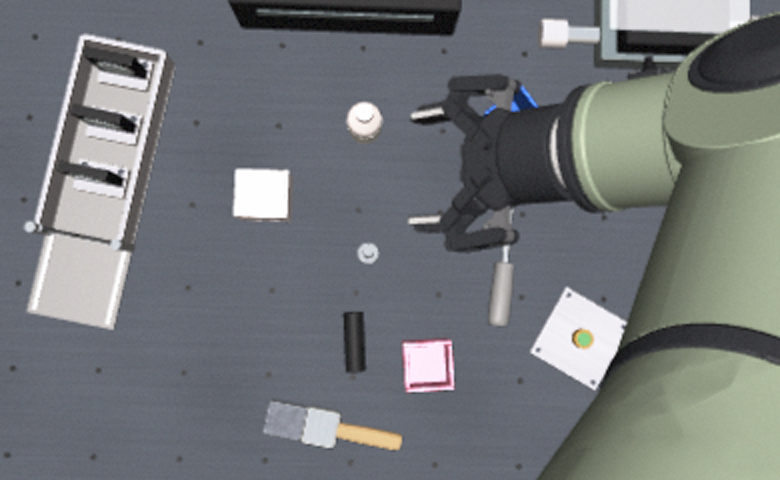

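View pics/scene_d3.png

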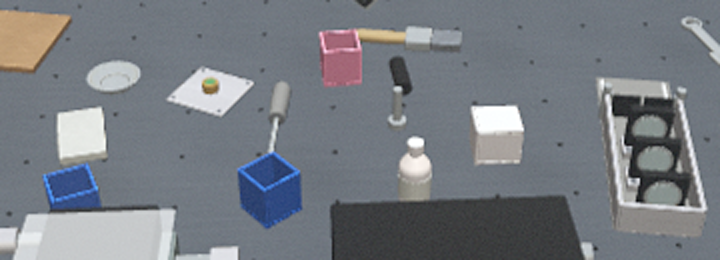

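The cup lies steadily on its side at (611,110), mouth toward +y. I regrasp and carry it to above the sensor.

```bash
python3 - <<'E'
from cup import *
ay=np.pi/2;r=Rt(ay,np.pi/4,1)
movep(T([611,110,220],r),r)
h=movel(T([611,110,30],r),max_speed=100,guard=8);s=st("at %s"%h);assert not h
clamp();s=st("grip");assert 45<s["finger_gap"]<60
p=s["eef_pos"];movel([p[0],p[1],p[2]+210],max_speed=150);st("lifted")
ay=np.radians(30);r=Rt(ay,-np.pi/4,1);g=np.array([454,-271])+3*np.array([np.cos(ay),np.sin(ay)])
movep(T([*g,220],r),r);movel(T([*g,75],r),max_speed=120);st("pre")
pic("d4")
E
```

```text
at False t 59.6 [611.2 123.3  17.2] f [0.5 1.1 0.3] gap 85.2
grip t 60.0 [611.1 123.2  17.1] f [-0.8 -1.3  4.6] gap 53.3
lifted t 61.6 [610.8 123.2 226.2] f [ 0.3 -0.1 -1.1] gap 53.2
pre t 64.4 [ 445.5 -276.2   62.4] f [-0.2 -0.3 -1.1] gap 53.2
```

View pics/scene_d4.png

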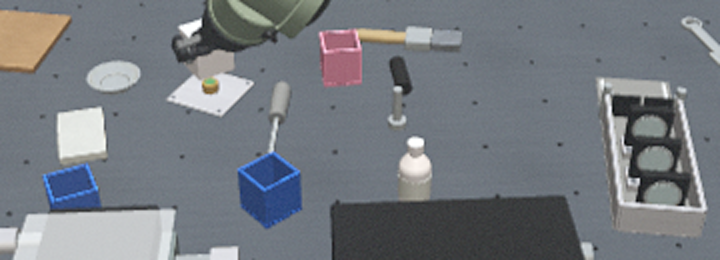

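View pics/top_d4.png

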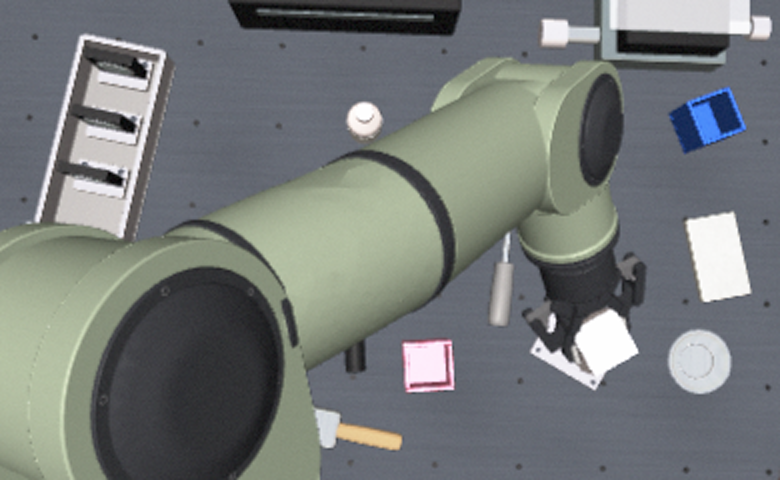

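The cup is mouth down above the sensor, with its white bottom at top crop (603,345). I lower until contact, expecting TCP z ≈ 20.

```bash
python3 - <<'E'
from cup import *
p=read_state()["eef_pos"]
h=movel([p[0],p[1],30],max_speed=60,guard=8);st("30 %s"%h)
if not h:
    h=movel([p[0],p[1],16.5],max_speed=12,guard=4);st("down %s"%h)
pic("d5")
E
```

```text
30 False t 65.2 [ 445.4 -276.3   30.1] f [-0.2 -1.  -0.4] gap 53.4
down True t 66.0 [ 445.4 -276.2   20.6] f [1.2 2.  8.4] gap 53.6
```

View pics/scene_d5.png

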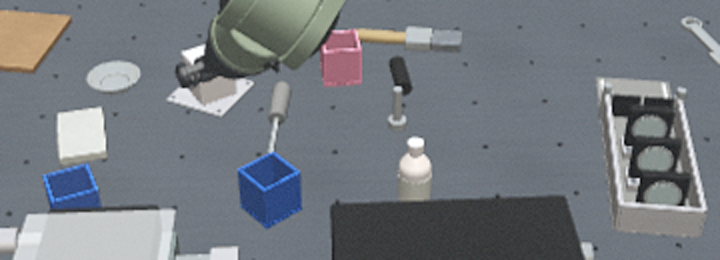

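Contact came at the expected height. I release, retreat and check.

```bash
python3 - <<'E'
from cup import *
open_gripper();s=read_state();p=s["eef_pos"];movel([p[0],p[1],p[2]+220],max_speed=120)
movep([480,150,260],R(0))
pic("e")
for n in("top","scene"):
  for ce,x,q in objs(dict(np.load(n+"_e.npz"))):
    o,y,d=thin(q,x)
    print(n,ce.round(),"%.0f"%x,o.round(1),np.degrees(y).round(1),np.round(d))
W=cloud(dict(np.load("top_e.npz")));q=W[(np.hypot(W[...,0]-452,W[...,1]+272)<24)];A=np.c_[q[:,:2]-q[:,:2].mean(0),np.ones(len(q))]
print("cup top plane",np.linalg.lstsq(A,q[:,2],rcond=None)[0].round(3))
E
```

```text
top [292.  96.] 102 [821.9  19. ] 0.0 [ 16. 258.]
top [450. 108.] 91 [ 809.4 -361.2] 0.1 [ 41. 160.]
top [174. 149.] 76 [691.8 293.2] 81.0 [ 57. 144.]
top [377. 150.] 62 [ 706.8 -182.2] 38.1 [54. 55.]
top [474. 149.] 61 [ 716.  -414.4] 21.9 [54. 55.]
top [302. 151.] 91 [699.3  -6.5] -88.3 [18. 18.]
top [371. 231.] 27 [ 503.3 -173.2] 86.0 [22. 74.]
top [479. 218.] 17 [ 554.9 -435.8] -78.1 [ 60. 100.]
top [304. 216.] 64 [547.6 -15.4] 46.5 [10. 10.]
top [414. 259.] 65 [ 454.2 -271.9] 30.0 [54. 55.]
top [297. 260.] 25 [443.   -2.9] -87.6 [21. 68.]
top [471. 271.] 20 [ 429.4 -411.6] 60.9 [73. 73.]
top [334. 273.] 62 [419.7 -86.8] 3.1 [54. 54.]
top [281. 303.] 22 [340.2  19. ] -9.9 [ 42. 158.]
scene [326. 173.] 60 [422.1 -84.8] -84.6 [54. 62.]
scene [245. 185.] 65 [ 454.7 -270.1] -61.8 [56. 61.]
scene [339. 193.] 62 [550.3 -13.3] 84.9 [ 8. 11.]
scene [196. 187.] 19 [ 430.8 -408.7] -80.8 [71. 75.]
scene [275. 235.] 61 [ 709.8 -180.8] -51.4 [57. 59.]
scene [466. 231.] 76 [693.4 295.7] 80.9 [ 56. 150.]
scene [180. 216.] 16 [ 558.5 -433.5] -79.5 [ 59. 103.]
scene [355. 243.] 102 [822.1  21. ] -0.0 [ 16. 256.]
scene [184. 252.] 91 [ 811.9 -358.6] 0.0 [ 36. 160.]
scene [144. 266.] 80 [ 822.1 -458.5] -3.8 [16. 20.]
scene [240. 277.] 40 [ 808.4 -251.8] -1.4 [42. 75.]
cup top plane [ 6.0000e-03 -2.0000e-03  6.2271e+01]
```

View pics/scene_e.png

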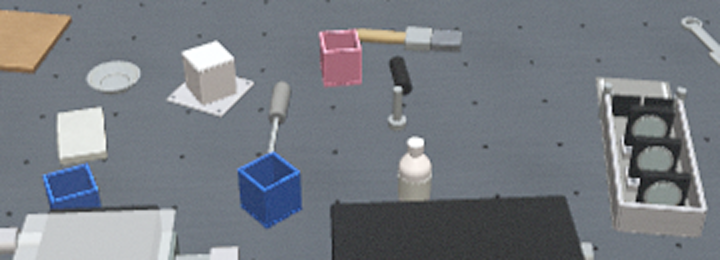

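View pics/top_e.png

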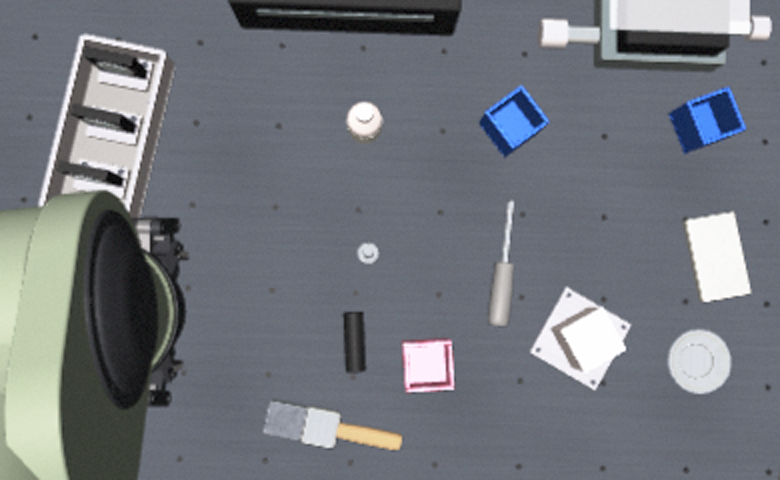

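```bash
python3 - <<'E'
from cup import *
movep([*lane(-150),200],R(LY)); pic("f")
a=np.load("top0.npz")["image"];b=np.load("top_f.npz")["image"];d=cv2.absdiff(cv2.GaussianBlur(a,(3,3),0),cv2.GaussianBlur(b,(3,3),0)).max(-1)
cv2.imwrite("pics/diff.png",np.hstack([cv2.cvtColor((d[130:290,220:500]*3.).clip(0,255).astype(np.uint8),cv2.COLOR_GRAY2BGR),b[95:255,115:225],]).repeat(2,0).repeat(2,1))
cv2.imwrite("pics/gate.png",cv2.resize(np.load("scene_f.npz")["image"][180:275,430:510],None,fx=6,fy=6,interpolation=cv2.INTER_CUBIC))
E
```

```text
(no output)
```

View pics/diff.png

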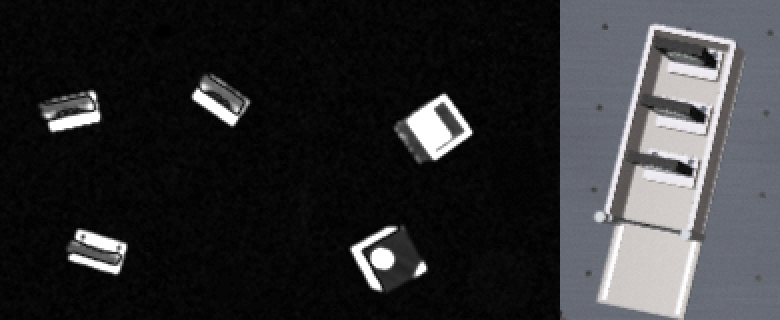

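View pics/gate.png

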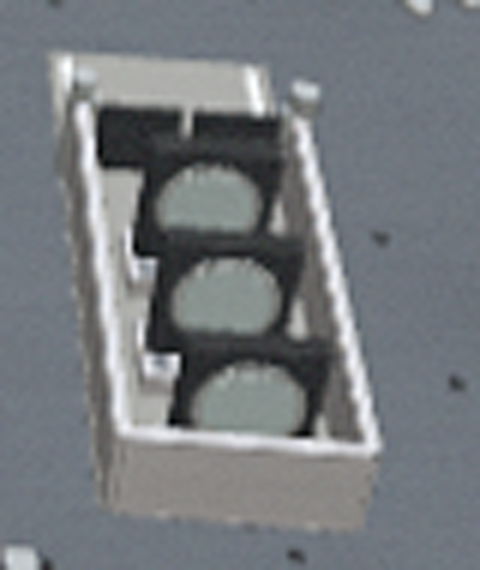

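The difference image shows changes only at the three carriers' old places, the cup's old place and the sensor. The bystanders have not moved. Both gate leaves are shut, and the carriers are upright.

```bash
python3 -c "
from workcell import *
print(read_state()['time']);print(finish_job())"
```

```text
71.1167
the job is handed in; nothing more can be done
None
```

The job is done and handed in at 71 s of the 210 s allowed. All three lens carriers are in the enclosure, and the white cup stands mouth down over the sensor. No fourth carrier was in view.

- **Carriers:** I slid each one along the entry plate and in through the gate. They stand upright with their centres about 71, 136 and 202 mm past it. Both leaves are fully shut in the last pictures.
- **Guard stop on the third carrier:** the force guard, set at 30 N, stopped that slide once as the carrier entered the gate. Nothing showed as jammed, so I carried on slowly with about 0.5 mm less pressure on the plate. The forces after that stayed within a few newtons. I did not find the cause.
- **Cup:** I turned it in two 90° steps, laying it on its side in between, after the carriers were in. It touched down at the expected height. Its top is level at about 62 mm (63 mm expected), and its centre is within about 2 mm of the sensor's.
- **Everything else:** comparing top views from before and after, the only changes in the area that holds the bystanders and the nearest blue and pink cups were where the carriers and cup had stood and at the sensor. The far blue cup and the tray lie outside that area; they measured in place within 1 mm.
- **Camera disagreement:** the two cameras differed by 2–4 mm in position, so I used their average.

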